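# Close the washed storage pots with their own lids

## Robot

A 6-joint arm with a two-finger parallel gripper is mounted at the origin on a cart in front of the work surface, level with it; the furniture and walls round the work are solid. World frame = base frame: x ahead of the robot, y to its left, z up, the work surface at z = 0. Lengths are in m, angles in degrees, forces in N, time in s.
With the tool pointing down it reaches from about 0.375 to 0.9 m from the base axis. Payload 3.1 kg.
Tool frame: the origin (TCP) lies on the centre line of the jaws, within the pads' length; the fingertips stand 8 mm ahead of it and the grasp point (between the pads) lies 11 mm behind it; z points along the fingers, y is the line along which they close (so a half turn about z gives the same grasp; the last joint's range is limited). The gripper opens to 87 mm and grips with 3 to 60 N. Pads are 19 mm wide; open, the fingers measure 117 mm over their backs; the gripper's body (75 mm by 190 mm) begins 51 mm behind the grasp point.
Start: joints at [-73.425, 30.224, 82.088, -0, 67.689, -10.227], TCP at [0.282, -0.558, 0.231] pointing down, gripper open.
Joint ranges: [-176.69, 176.69], [-43.24, 126.21], [12.49, 139.97], [-82, 262], [0, 151.66], [-163.58, 163.58]. Speed limits (degrees/s): [159.86, 159.86, 180, 180, 180, 180].

## Interface

Orientations are given as a 3x3 rotation matrix whose columns are the frame's x, y, z axes.
In Python, from rig import * gives the robot as it stands.
- The arm moves only by the tool step_arm, never from a script. Its argument "targets" is a list of rows, each a list of 5 numbers: the opening, from -1 (shut) to 1 (fully open), then the shift along the world's x, y, z normalised to -1 to 1, where 1 is 0.25 m, then the turn about the world's z normalised to -1 to 1, where 1 is 180 degrees. In form: [[fingers, x, y, z, turn], ...]. A call has 1 to 20 rows; each row is the pose to reach, as a shift and turn from the pose commanded when the call began, turning the shorter way round; what a row does not reach only later rows make up. A row lasts 1/10 s, in which the tool goes at most 50 mm and 8.59 degrees, less where a joint would pass 70% of its speed; a pose out of reach is approached as far as the arm can. A call with a number of a shift or a turn outside -1 to 1 is refused whole. A call with a gripper value outside its range is refused whole. The fingers move at their own pace and stop on an object; the grip force is fixed at half the most. Time passes only in rows, so rows that repeat a pose let the fingers close. It gives the time, the measured TCP pose, the force, the opening and the grip force at its end, in the units of the state.
- read_state(): the state, without advancing time (a new reading comes with each control period).
- capture(name): name is "scene" or "side" or "wrist"; returns a dict with "color" (384x512x3 uint8, red, green, blue), "mtx" (3x3 intrinsics, pixels), "pose" (4x4, takes a point from camera to world coordinates). Camera axes: x right, y down, z forward; pixel columns grow to the right and rows downward; lengths in m; the calibration is good to about 2 mm. A picture is of the moment at which its call begins. There is no depth.
- hand_in(): hands the job in; it is judged then, once.
The state is a dict: "time_s": time; "joint_positions": joint angles; "qvel": joint speeds; "tau": joint torques, N m; "position": TCP position; "tcp_rot": TCP orientation; "force": force on the tool from outside, world axes, zero at the start; "moment": the same for the moment, N m; "opening": opening from 0.0 (shut) to 1.0 (fully open); "grasp_force": force on a finger pad.
Only numpy, scipy, OpenCV 4.12 (cv2) and the standard library are available. Lean on these libraries where they do the work, as an engineer would, in place of code of your own. Each camera call takes 0.05 s, during which the arm holds its last target. There are 200 camera calls.

## Task

The four stoneware storage pots and their wooden lids have been washed and have dried on the worktop. Put each lid back on the pot it belongs to (small round, large round, square and oblong), so that its plug sits in the mouth and it lies flat on the rim. Leave the pots standing where they are and do not disturb the mug and the candle.

Things in the scene. Friction and masses are not known exactly. Their poses are not given: they have to be found in the camera images.
- pot_small_round: The small round storage pot: white stoneware, open at the top, round, 74 mm across, 70 mm high; mouth 64 mm across, wall 5 mm. Loose, it stands upright on the worktop. Origin: centre of its underside; z up.
- pot_large_round: The large round storage pot: white stoneware, open at the top, round, 102 mm across, 64 mm high; mouth 92 mm across, wall 5 mm. Loose, it stands upright on the worktop. Origin: centre of its underside; z up.
- pot_square: The square storage pot: white stoneware, open at the top, square, 86 x 86 mm with rounded corners, 58 mm high; mouth 76 x 76 mm, wall 5 mm. Loose, it stands upright on the worktop. Origin: centre of its underside; z up.
- pot_oblong: The oblong storage pot: white stoneware, open at the top, oblong, 74 mm along its x and 114 mm along its y, with rounded corners, 50 mm high; mouth 64 x 104 mm, wall 5 mm. Loose, it stands upright on the worktop. Origin: centre of its underside; z up.
- lid_small_round: Lid of the small round pot: pale wood, round, 76 mm across, with a central round knob 24 mm across. Lies upright on its plug. Heights over the origin (centre of underside; z up): white plug 0-10 mm, 54 mm across, foot tapered; plate 10-20 mm; grip 20-46 mm. Seated, the plate is on the rim, the plug in the mouth with 5 mm play a side, the origin 60 mm above the pot's.
- lid_large_round: Lid of the large round pot: pale wood, round, 104 mm across, with a central round knob 24 mm across. Lies upright on its plug. Heights over the origin (centre of underside; z up): white plug 0-10 mm, 82 mm across, foot tapered; plate 10-20 mm; grip 20-46 mm. Seated, the plate is on the rim, the plug in the mouth with 5 mm play a side, the origin 54 mm above the pot's.
- lid_square: Lid of the square pot: pale wood, square, 88 x 88 mm, with a central bar handle, 16 mm along its x by 54 mm along y. Lies upright on its plug. Heights over the origin (centre of underside; z up): white plug 0-10 mm, 66 x 66 mm, foot tapered; plate 10-20 mm; grip 20-46 mm. Seated, the plate is on the rim, the plug in the mouth with 5 mm play a side, the origin 48 mm above the pot's.
- lid_oblong: Lid of the oblong pot: pale wood, oblong, 76 mm (x) by 116 mm (y), with a central bar handle, 16 mm along x by 54 mm along y. Lies upright on its plug. Heights over the origin (centre of underside; z up): white plug 0-10 mm, 54 x 94 mm, foot tapered; plate 10-20 mm; grip 20-46 mm. Seated, the plate is on the rim, the plug in the mouth with 5 mm play a side, the origin 40 mm above the pot's.
- mug: A bystander: white mug with a thin band, about 79 mm across and 94 mm high with a handle, standing left of the work. Origin: on its underside, between bowl and handle.
- candle: A bystander: candle in a clear glass, 76 mm across and 90 mm high, standing behind the work. Origin: centre of its underside.
Not all that is in view belongs to the job. What is shaped like the pot_large_round but purple is not meant.

How it is judged:
By the outcome, as a careful person would: the job done as asked, in the order asked, and still so for the second after the job is handed in, with the robot touching nothing.
It also fails if it takes over 99 s, if anything falls off the work surface, if the arm or the gripper's body presses on something with over 40 N, if the wrist force passes 120 N, or if a joint passes its speed limit or range.

## Working session

There is one attempt and no reset: what is moved stays moved. The work goes in short steps, Python scripts to look and compute and a tool call to move; the robot and the scene stay as the last step left them, time stands still between calls to the robot, and variables do not carry over. Pictures are saved under pics/ and viewed, at most 14 in all, crops included, and the job is handed in when it is done.

Besides the shell and the picture viewer there is one more tool, called after "Emit:" by a JSON object that holds its "method" and its "body". step_arm: Moves the arm, as the interface text tells. Scaled input: -1 to 1 covers 0.25 m each way for a shift and 180 degrees each way for a turn. Its arguments: {"type":"object","properties":{"targets":{"type":"array","items":{"type":"array","items":{"type":"number"}}}},"required":["targets"]}

```bash
mkdir -p pics; ls; python3 - <<'E'
from rig import *
import cv2,numpy as np,pickle
d={}
for n in ("scene","side","wrist"):
    d[n]=capture(n); cv2.imwrite(f"pics/{n}0.png",d[n]["color"][:,:,::-1]); print(n,d[n]["pose"].round(3).tolist(),d[n]["mtx"].round(1).tolist())
pickle.dump(d,open("d0.pkl","wb"))
big=np.hstack([d["scene"]["color"],d["side"]["color"]])
s=read_state();print(s["time_s"],s["tcp_rot"],s["opening"])
E
```

```text
pics
scene [[0.888, -0.325, 0.327, -0.031], [-0.461, -0.625, 0.63, -0.915], [-0.0, -0.71, -0.704, 1.282], [0.0, 0.0, 0.0, 1.0]] [[440.5, 0.0, 259.2], [0.0, 440.5, 196.8], [0.0, 0.0, 1.0]]
side [[-0.987, -0.089, 0.133, 0.339], [-0.159, 0.641, -0.75, 1.404], [-0.019, -0.762, -0.647, 1.113], [0.0, 0.0, 0.0, 1.0]] [[447.7, 0.0, 254.8], [0.0, 447.7, 194.5], [0.0, 0.0, 1.0]]
wrist [[0.45, -0.855, -0.258, 0.352], [-0.893, -0.431, -0.128, -0.521], [-0.002, 0.288, -0.958, 0.384], [0.0, 0.0, 0.0, 1.0]] [[306.1, 0.0, 257.4], [0.0, 306.1, 194.2], [0.0, 0.0, 1.0]]
0.15 [[ 8.92561325e-01  4.50925782e-01 -4.69680495e-04]
 [ 4.50925940e-01 -8.92560027e-01  1.54737978e-03]
 [ 2.78535400e-04 -1.59292246e-03 -9.99998693e-01]] 1.0023749904094554
```

View pics/scene0.png

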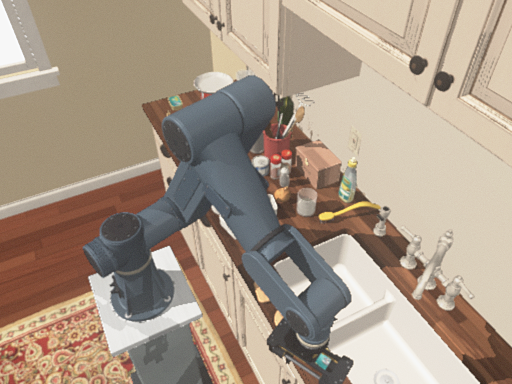

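View pics/side0.png

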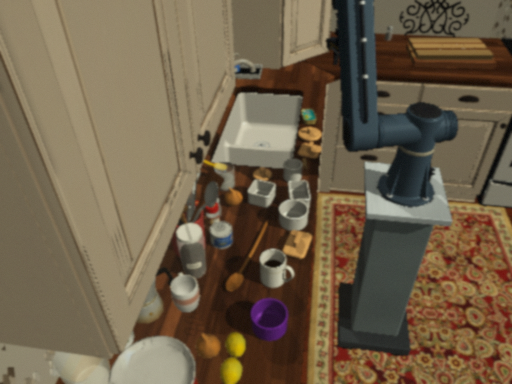

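The side view shows the pots near (262,193), (299,190), (293,213) and (292,168), with lids near (310,133), (310,150), (262,175) and (297,243). The mug is at (275,268) and the purple decoy at (270,318). In the scene view the arm hides the work.

```bash
cat > h.py <<'E'
import numpy as np,cv2,pickle
def ray(c,u,v,z):
    d=c["pose"][:3,:3]@np.array([(u-c["mtx"][0,2])/c["mtx"][0,0],(v-c["mtx"][1,2])/c["mtx"][1,1],1]); o=c["pose"][:3,3]
    return (o+d*(z-o[2])/d[2])[:2]
def proj(c,p):
    q=c["pose"][:3,:3].T@(np.asarray(p,float)-c["pose"][:3,3]); return c["mtx"][0,0]*q[0]/q[2]+c["mtx"][0,2],c["mtx"][1,1]*q[1]/q[2]+c["mtx"][1,2]
E
python3 - <<'E'
from h import *
d=pickle.load(open("d0.pkl","rb"));c=d["side"]
for n,u,v,z in [("sq",262,188,.058),("obl",299,188,.05),("lr",293,208,.064),("sr",292,165,.07),("lidA",310,132,.02),("lidB",310,150,.02),("lidC",262,175,.02),("lidD",297,243,.02),("mug",272,258,.09),("candle",226,170,.09)]: print(n,ray(c,u,v,z).round(3))
im=c["color"][100:300,190:340,::-1]
cv2.imwrite("pics/side0z.png",cv2.resize(im,(450*1,600),interpolation=cv2.INTER_CUBIC))
E
```

```text
sq [0.536 0.14 ]
obl [0.401 0.111]
lr [0.411 0.241]
sr [ 0.438 -0.001]
lidA [ 0.387 -0.326]
lidB [ 0.378 -0.185]
lidC [0.555 0.014]
lidD [0.385 0.364]
mug [0.451 0.503]
candle [0.68  0.091]
```

View pics/side0z.png

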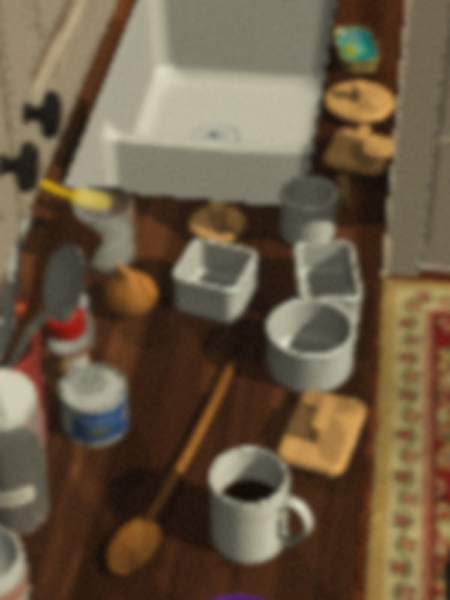

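View pics/wrist0.png

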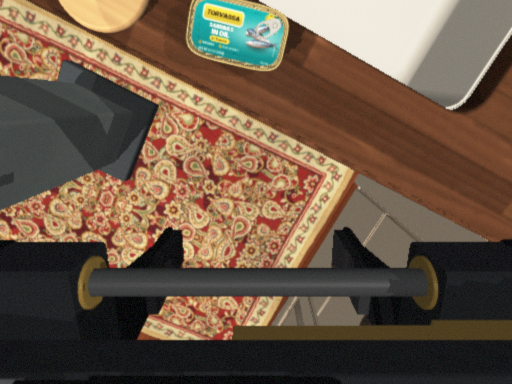

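The zoom confirms what lies where: the large-round and oblong lids at the far right, the small-round lid behind the square pot, and the square lid by the mug. The wrist view shows only the edge of one lid, at (100,10). Next I move up for closer wrist views.

Emit:
{"method": "step_arm", "body": {"targets": [[1, 0.48, 0.92, 0.48, 0], [1, 0.48, 0.92, 0.48, 0], [1, 0.48, 0.92, 0.48, 0], [1, 0.48, 0.92, 0.48, 0], [1, 0.48, 0.92, 0.48, 0], [1, 0.48, 0.92, 0.48, 0], [1, 0.48, 0.92, 0.48, 0], [1, 0.48, 0.92, 0.48, 0], [1, 0.48, 0.92, 0.48, 0], [1, 0.48, 0.92, 0.48, 0]]}}

```text
time_s: 1.15
position: [0.4011, -0.3287, 0.3495]
tcp_rot: [[0.893, 0.449, -0.001], [0.449, -0.893, 0.001], [-0.001, -0.002, -1.0]]
force: [-0.2, -0.9, -0.1]
opening: 1.001
grasp_force: 0.0
```

```bash
python3 - <<'E'
from rig import *
import cv2,pickle
c=capture("wrist"); pickle.dump(c,open("w1.pkl","wb")); cv2.imwrite("pics/w1.png",c["color"][:,:,::-1])
E
```

Emit:
{"method": "step_arm", "body": {"targets": [[1, 0.12, 1, 0.2, 0], [1, 0.12, 1, 0.2, 0], [1, 0.12, 1, 0.2, 0], [1, 0.12, 1, 0.2, 0], [1, 0.12, 1, 0.2, 0], [1, 0.12, 1, 0.2, 0], [1, 0.12, 1, 0.2, 0], [1, 0.12, 1, 0.2, 0], [1, 0.12, 1, 0.2, 0], [1, 0.12, 1, 0.2, 0]]}}

```text
time_s: 2.2
position: [0.4317, -0.0793, 0.4]
tcp_rot: [[0.894, 0.448, -0.001], [0.448, -0.894, 0.0], [-0.001, -0.001, -1.0]]
force: [-0.9, -0.4, 0.3]
opening: 1.004
grasp_force: 0.0
```

Emit:
{"method": "step_arm", "body": {"targets": [[1, 0, 0.8, 0.0, 0], [1, 0, 0.8, 0.0, 0], [1, 0, 0.8, 0.0, 0], [1, 0, 0.8, 0.0, 0], [1, 0, 0.8, 0.0, 0], [1, 0, 0.8, 0.0, 0], [1, 0, 0.8, 0.0, 0], [1, 0, 0.8, 0.0, 0], [1, 0, 0.8, 0.0, 0]]}}

```text
time_s: 3.1
position: [0.4322, 0.1206, 0.4005]
tcp_rot: [[0.894, 0.448, -0.0], [0.448, -0.894, -0.0], [-0.0, 0.0, -1.0]]
force: [0.1, -0.4, 0.3]
opening: 0.999
grasp_force: 0.0
```

```bash
python3 - <<'E'
from rig import *
import cv2,pickle
c=capture("wrist"); pickle.dump(c,open("w2.pkl","wb")); cv2.imwrite("pics/w2.png",c["color"][:,:,::-1])
s=read_state();print(s["time_s"],s["position"])
E
```

```text
3.15 [0.4321404  0.12086855 0.40051983]
```

View pics/w1.png

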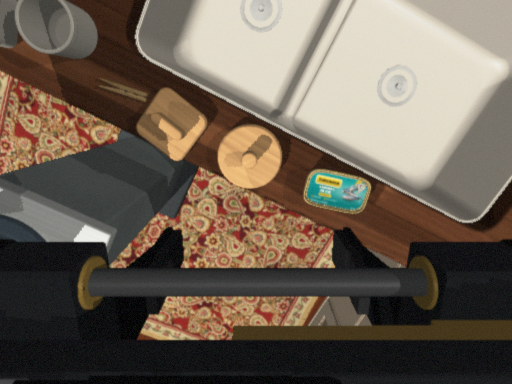

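View pics/w2.png

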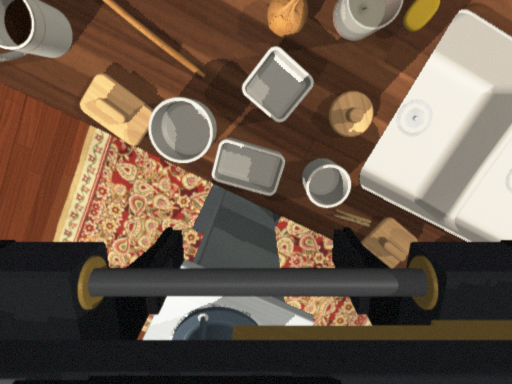

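w1: the large-round lid is at (250,156) and the **square** lid at (172,125). w2: the oblong lid is at (115,108), large pot (182,130), square pot (277,83), oblong pot (248,166), small pot (326,183), small-round lid (351,115), candle (368,10) and mug (30,28). The camera's nadir is near pixel (257,102), so I'll put each item there for an undistorted look.

```bash
python3 - <<'E'
from h import *
w1=pickle.load(open("w1.pkl","rb"));w2=pickle.load(open("w2.pkl","rb"))
for n,c,u,v,z in [("Lround",w1,250,156,.02),("Lsq",w1,172,125,.02),("Lobl",w2,115,108,.02),("Lsr",w2,351,115,.03),("Plr",w2,182,130,.064),("Psq",w2,277,83,.05),("Pob",w2,248,166,.05),("Psr",w2,326,183,.07),("candle",w2,360,15,.09),("mug",w2,20,22,.09)]: print(n,ray(c,u,v,z).round(3))
print(proj(w2,w2["pose"][:3,3]-[0,0,1]), (w2["pose"][:3,3]-[.432,.121,.4]).round(3))
E
```

```text
Lround [ 0.392 -0.318]
Lsq [ 0.381 -0.189]
Lobl [0.387 0.367]
Lsr [0.553 0.009]
Plr [0.412 0.244]
Psq [0.541 0.142]
Pob [0.404 0.125]
Psr [ 0.439 -0.   ]
candle [0.665 0.083]
mug [0.451 0.491]
(np.float64(257.33955989635825), np.float64(101.95768206398587)) [0.07  0.036 0.155]
```

```bash
cat > shot.py <<'E'
import sys,pickle
from rig import *
pickle.dump(capture("wrist"),open(sys.argv[1]+".pkl","wb"))
E
echo
```

Emit:
{"method": "step_arm", "body": {"targets": [[1, -0.18, 0.67, -0.48, 0.352], [1, -0.18, 0.67, -0.48, 0.352], [1, -0.18, 0.67, -0.48, 0.352], [1, -0.18, 0.67, -0.48, 0.352], [1, -0.18, 0.67, -0.48, 0.352], [1, -0.18, 0.67, -0.48, 0.352], [1, -0.18, 0.67, -0.48, 0.352], [1, -0.18, 0.67, -0.48, 0.352], [1, -0.18, 0.67, -0.48, 0.352], [1, -0.18, 0.67, -0.48, 0.352]]}}

```text
time_s: 4.15
position: [0.3873, 0.2893, 0.2806]
tcp_rot: [[-0.0, 1.0, 0.0], [1.0, 0.0, 0.0], [0.0, 0.0, -1.0]]
force: [0.4, 0.1, 0.0]
opening: 0.998
grasp_force: 0.0
```

```bash
python3 shot.py Lobl
```

Emit:
{"method": "step_arm", "body": {"targets": [[1, 0.1, -0.49, 0, 0], [1, 0.1, -0.49, 0, 0], [1, 0.1, -0.49, 0, 0], [1, 0.1, -0.49, 0, 0], [1, 0.1, -0.49, 0, 0], [1, 0.1, -0.49, 0, 0]]}}

```text
time_s: 4.8
position: [0.4117, 0.1679, 0.2806]
tcp_rot: [[-0.003, 1.0, 0.0], [1.0, 0.003, 0.001], [0.001, 0.0, -1.0]]
force: [0.6, 0.7, 0.4]
opening: 0.997
grasp_force: 0.0
```

```bash
python3 shot.py Plr
```

Emit:
{"method": "step_arm", "body": {"targets": [[1, -0.03, -0.476, 0, 0], [1, -0.03, -0.476, 0, 0], [1, -0.03, -0.476, 0, 0], [1, -0.03, -0.476, 0, 0], [1, -0.03, -0.476, 0, 0], [1, -0.03, -0.476, 0, 0]]}}

```text
time_s: 5.45
position: [0.4043, 0.0494, 0.2805]
tcp_rot: [[-0.005, 1.0, -0.0], [1.0, 0.005, 0.001], [0.001, -0.0, -1.0]]
force: [0.1, 0.5, -0.1]
opening: 0.999
grasp_force: 0.0
```

```bash
python3 shot.py Pob
```

Emit:
{"method": "step_arm", "body": {"targets": [[1, 0.548, 0.068, 0, 0], [1, 0.548, 0.068, 0, 0], [1, 0.548, 0.068, 0, 0], [1, 0.548, 0.068, 0, 0], [1, 0.548, 0.068, 0, 0], [1, 0.548, 0.068, 0, 0]]}}

```text
time_s: 6.1
position: [0.5396, 0.0661, 0.28]
tcp_rot: [[-0.004, 1.0, -0.003], [1.0, 0.004, 0.0], [0.0, -0.003, -1.0]]
force: [0.8, 1.0, -0.4]
opening: 1.001
grasp_force: 0.0
```

```bash
python3 shot.py Psq
```

Emit:
{"method": "step_arm", "body": {"targets": [[1, 0.048, -0.532, 0, 0], [1, 0.048, -0.532, 0, 0], [1, 0.048, -0.532, 0, 0], [1, 0.048, -0.532, 0, 0], [1, 0.048, -0.532, 0, 0], [1, 0.048, -0.532, 0, 0]]}}

```text
time_s: 6.75
position: [0.5524, -0.0667, 0.2807]
tcp_rot: [[-0.003, 1.0, -0.001], [1.0, 0.003, 0.001], [0.001, -0.001, -1.0]]
force: [0.7, 0.2, -0.5]
opening: 1.004
grasp_force: 0.0
```

```bash
python3 shot.py Lsr
```

Emit:
{"method": "step_arm", "body": {"targets": [[1, -0.456, -0.036, 0, 0], [1, -0.456, -0.036, 0, 0], [1, -0.456, -0.036, 0, 0], [1, -0.456, -0.036, 0, 0], [1, -0.456, -0.036, 0, 0], [1, -0.456, -0.036, 0, 0]]}}

```text
time_s: 7.4
position: [0.4413, -0.077, 0.281]
tcp_rot: [[-0.004, 1.0, 0.002], [1.0, 0.004, -0.001], [-0.001, 0.002, -1.0]]
force: [-0.1, 0.4, -0.5]
opening: 1.0
grasp_force: 0.0
```

```bash
python3 shot.py Psr
```

Emit:
{"method": "step_arm", "body": {"targets": [[1, -0.232, -0.756, 0, 0], [1, -0.232, -0.756, 0, 0], [1, -0.232, -0.756, 0, 0], [1, -0.232, -0.756, 0, 0], [1, -0.232, -0.756, 0, 0], [1, -0.232, -0.756, 0, 0], [1, -0.232, -0.756, 0, 0]]}}

```text
time_s: 8.15
position: [0.3818, -0.2649, 0.2802]
tcp_rot: [[-0.004, 1.0, -0.0], [1.0, 0.004, 0.001], [0.001, -0.0, -1.0]]
force: [-0.1, -0.1, 0.2]
opening: 0.998
grasp_force: 0.0
```

```bash
python3 shot.py Lsq
```

Emit:
{"method": "step_arm", "body": {"targets": [[1, 0.044, -0.516, 0, 0], [1, 0.044, -0.516, 0, 0], [1, 0.044, -0.516, 0, 0], [1, 0.044, -0.516, 0, 0], [1, 0.044, -0.516, 0, 0], [1, 0.044, -0.516, 0, 0]]}}

```text
time_s: 8.8
position: [0.3926, -0.3924, 0.2803]
tcp_rot: [[-0.005, 1.0, -0.001], [1.0, 0.005, 0.002], [0.002, -0.001, -1.0]]
force: [-0.2, 0.0, -0.4]
opening: 0.997
grasp_force: 0.0
```

```bash
python3 shot.py Llr; python3 - <<'E'
from h import *
rows=[]
names=["Lobl","Plr","Pob","Psq","Lsr","Psr","Lsq","Llr"]
cr=[]
for n in names:
    c=pickle.load(open(n+".pkl","rb")); im=c["color"][:,:,::-1][0:200,157:357].copy()
    cr.append(im); print(n,c["pose"][:3,3].round(4))
cv2.imwrite("pics/mont.png",np.vstack([np.hstack(cr[:4]),np.hstack(cr[4:])]))
E
```

```text
Lobl [0.3864 0.3693 0.4347]
Plr [0.4107 0.2478 0.4348]
Pob [0.4032 0.1294 0.4347]
Psq [0.5389 0.1461 0.4342]
Lsr [0.5514 0.0132 0.4349]
Psr [0.4399 0.0032 0.4351]
Lsq [ 0.3808 -0.1851  0.4344]
Llr [ 0.3916 -0.3127  0.4346]
```

View pics/mont.png

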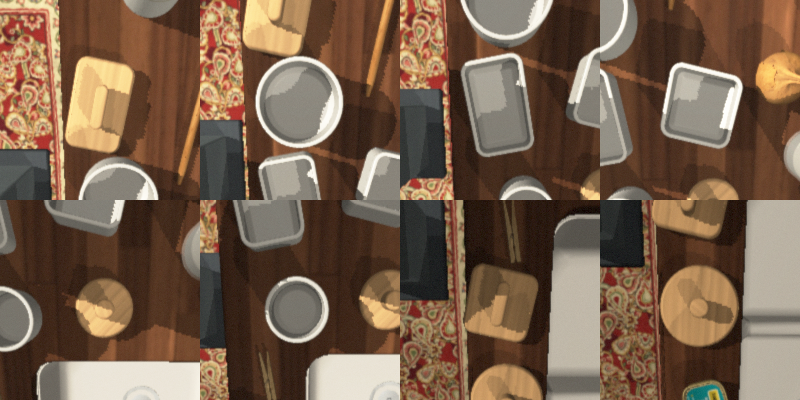

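The montage puts all eight items close to nadir, e.g. the oblong lid at (100,105) and the large-round lid at (698,306). I'll segment them and measure.

```bash
python3 - <<'E'
from h import *
# name: crop centre (in 200x200 crop), init radius mm->px handled, plane z, kind
S={"Lobl":((100,105),60,.02,(76,116)),"Plr":((99,102),55,.064,102),"Pob":((98,104),62,.05,(74,114)),"Psq":((102,104),55,.058,(86,86)),
"Lsr":((105,108),40,.02,76),"Psr":((97,109),45,.07,74),"Lsq":((102,103),55,.02,(88,88)),"Llr":((98,106),50,.02,104)}
out=[]
for n,(cc,r,z,dim) in S.items():
    c=pickle.load(open(n+".pkl","rb")); im=c["color"][:200,157:357,::-1].copy()
    hsv=cv2.cvtColor(im,cv2.COLOR_BGR2HSV).astype(int)
    if n[0]=="P": m=(hsv[...,1]<60)&(hsv[...,2]>70)
    else: m=(hsv[...,2]>92)&(hsv[...,0]>8)&(hsv[...,0]<25)&(im[...,1].astype(int)>62)
    roi=np.zeros((200,200),np.uint8); cv2.circle(roi,cc,r,1,-1)
    m=cv2.morphologyEx((m*roi).astype(np.uint8),cv2.MORPH_OPEN,np.ones((3,3)))
    k=max(cv2.findContours(m,cv2.RETR_EXTERNAL,cv2.CHAIN_APPROX_NONE)[0],key=cv2.contourArea)
    h=cv2.convexHull(k)[:,0]; 
    pts=np.array([ray(c,u+157,v,z) for u,v in h]).astype(np.float32)*1000
    cv2.polylines(im,[h],True,(0,0,255),1)
    if np.isscalar(dim): (x,y),R=cv2.minEnclosingCircle(pts); print(n,round(x,1),round(y,1),"dia",round(2*R,1),dim)
    else:
        (x,y),(a,b),t=cv2.minAreaRect(pts); 
        if a>b: a,b,t=b,a,t+90   # t: direction of short side (object x)
        print(n,round(x,1),round(y,1),"size",round(a,1),round(b,1),dim,"xdir",round(t,1))
    out.append(im)
cv2.imwrite("pics/seg.png",np.vstack([np.hstack(out[:4]),np.hstack(out[4:])]))
E
```

```text
Lobl 395.5 361.8 size 134.9 148.6 (76, 116) xdir 2.7
Plr 409.0 246.6 dia 102.9 102
Pob 400.1 123.8 size 74.5 114.3 (74, 114) xdir 10.3
Psq 537.9 140.8 size 86.5 87.3 (86, 86) xdir 77.0
Lsr 555.0 5.6 dia 76.7 76
Psr 436.4 -6.4 dia 75.1 74
Lsq 374.7 -189.6 size 97.1 103.9 (88, 88) xdir 87.4
Llr 387.0 -318.9 dia 107.1 104
```

View pics/seg.png

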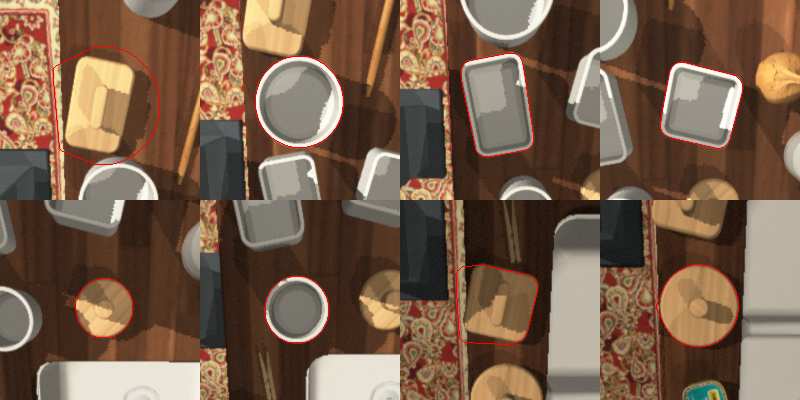

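```bash
python3 - <<'E'
from h import *
S={"Lobl":((100,105),56,.02,130,90),"Lsq":((102,103),50,.02,85,62),"Llr":((98,106),46,.02,95,70)}
out=[]
for n,(cc,r,z,tv,tg) in S.items():
    c=pickle.load(open(n+".pkl","rb")); im=c["color"][:200,157:357,::-1].copy()
    hsv=cv2.cvtColor(im,cv2.COLOR_BGR2HSV).astype(int)
    m=(hsv[...,2]>tv)&(hsv[...,0]>8)&(hsv[...,0]<25)&(im[...,1].astype(int)>tg)
    roi=np.zeros((200,200),np.uint8); cv2.circle(roi,cc,r,1,-1)
    if n!="Llr": roi[:,:int(cc[0]-37)]=0
    m=cv2.morphologyEx((m*roi).astype(np.uint8),cv2.MORPH_OPEN,cv2.getStructuringElement(2,(13,13)))
    k=max(cv2.findContours(m,cv2.RETR_EXTERNAL,cv2.CHAIN_APPROX_NONE)[0],key=cv2.contourArea)
    h=cv2.convexHull(k)[:,0]
    pts=np.array([ray(c,u+157,v,z) for u,v in h]).astype(np.float32)*1000
    cv2.polylines(im,[h],True,(0,0,255),1)
    print(n,[np.round(q,1) for q in cv2.minEnclosingCircle(pts)],[np.round(q,1) for q in cv2.minAreaRect(pts)])
    out.append(im[40:170,40:170])
cv2.imwrite("pics/seg2.png",cv2.resize(np.hstack(out),None,fx=2,fy=2))
E
```

```text
Lobl [array([384. , 363.6]), np.float64(63.1)] [array([383.7, 363.9]), array([114.7,  75.8]), np.float64(78.8)]
Lsq [array([ 379.9, -187.1]), np.float64(54.6)] [array([ 380. , -188.9]), array([88.7, 84.8]), np.float64(77.6)]
Llr [array([ 389.1, -318.1]), np.float64(51.4)] [array([ 388.9, -318.1]), array([101.2, 101.3]), np.float64(44.8)]
```

View pics/seg2.png

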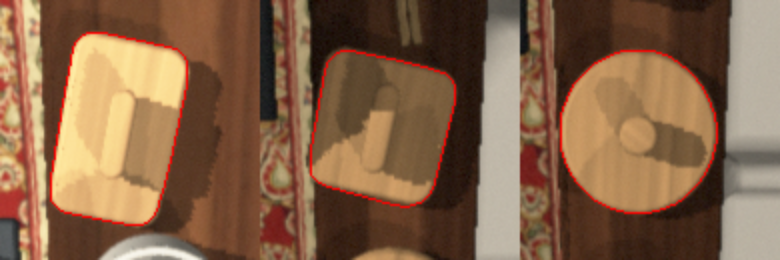

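Pots and lids are measured; the square lid's bar runs at 77.6° and the oblong lid's at 78.8°. I'll start with the small round lid.

Emit:
{"method": "step_arm", "body": {"targets": [[1, 0.652, 1, 0, 0], [1, 0.652, 1, 0, 0], [1, 0.652, 1, 0, 0], [1, 0.652, 1, 0, 0], [1, 0.652, 1, 0, 0], [1, 0.652, 1, 0, 0], [1, 0.652, 1, 0, 0]]}}

```text
time_s: 9.55
position: [0.5571, -0.138, 0.281]
tcp_rot: [[-0.011, 1.0, 0.002], [1.0, 0.011, 0.002], [0.002, 0.002, -1.0]]
force: [-0.2, -0.6, 0.6]
opening: 1.002
grasp_force: 0.0
```

Emit:
{"method": "step_arm", "body": {"targets": [[1, 0, 0.608, -0.64, 0], [1, 0, 0.608, -0.64, 0], [1, 0, 0.608, -0.64, 0], [1, 0, 0.608, -0.64, 0], [1, 0, 0.608, -0.64, 0], [1, 0, 0.608, -0.64, 0], [1, 0, 0.608, -0.64, 0], [1, 0, 0.608, -0.64, 0], [1, 0, 0.608, -0.64, 0], [1, 0, 0.608, -0.64, 0], [1, 0, 0.608, -0.64, 0], [1, 0, 0.608, -0.64, 0]]}}

```text
time_s: 10.75
position: [0.5555, 0.0068, 0.1209]
tcp_rot: [[-0.002, 1.0, 0.0], [1.0, 0.002, -0.0], [-0.0, 0.0, -1.0]]
force: [1.1, -0.4, -0.4]
opening: 1.0
grasp_force: 0.0
```

Emit:
{"method": "step_arm", "body": {"targets": [[1, 0, -0.005, -0.2, 0], [1, 0, -0.005, -0.3, 0], [1, 0, -0.005, -0.354, 0], [1, 0, -0.005, -0.354, 0], [1, 0, -0.005, -0.354, 0], [-1, 0, -0.005, -0.354, 0], [-1, 0, -0.005, -0.354, 0], [-1, 0, -0.005, -0.354, 0], [-1, 0, -0.005, -0.354, 0], [-1, 0, -0.005, -0.354, 0], [-1, 0, -0.005, -0.354, 0], [-1, 0, -0.005, -0.354, 0], [-1, 0, -0.005, -0.354, 0], [-1, 0, -0.005, -0.354, 0], [-1, 0, -0.005, -0.354, 0]]}}

```text
time_s: 12.25
position: [0.5554, 0.0059, 0.032]
tcp_rot: [[-0.003, 1.0, -0.0], [1.0, 0.003, 0.0], [0.0, -0.0, -1.0]]
force: [-0.0, -0.7, -0.7]
opening: 0.269
grasp_force: 30.0
```

Emit:
{"method": "step_arm", "body": {"targets": [[-1, 0, 0, 0.15, 0], [-1, 0, 0, 0.35, 0], [-1, 0, 0, 0.5, 0], [-1, -0.2, -0.02, 0.5, 0], [-1, -0.4, -0.045, 0.5, 0], [-1, -0.476, -0.049, 0.5, 0], [-1, -0.476, -0.049, 0.5, 0], [-1, -0.476, -0.049, 0.4, 0], [-1, -0.476, -0.049, 0.32, 0], [-1, -0.476, -0.049, 0.32, 0], [-1, -0.476, -0.049, 0.32, 0]]}}

```text
time_s: 13.35
position: [0.4374, -0.0065, 0.1119]
tcp_rot: [[-0.003, 1.0, 0.0], [1.0, 0.003, -0.0], [-0.0, 0.0, -1.0]]
force: [0.1, 0.8, -0.6]
opening: 0.267
grasp_force: 30.0
```

```bash
cat > sc.py <<'E'
import sys,cv2
from rig import *
c=capture("side"); cv2.imwrite("pics/"+sys.argv[1]+".png",cv2.resize(c["color"][100:260,200:340,::-1],(525,600),interpolation=cv2.INTER_CUBIC))
E
echo
```

Emit:
{"method": "step_arm", "body": {"targets": [[-1, 0, 0, -0.03, 0], [-1, 0, 0, -0.05, 0], [-1, 0, 0, -0.07, 0], [-1, 0, 0, -0.076, 0], [-1, 0, 0, -0.076, 0], [-1, 0, 0, -0.076, 0]]}}

```text
time_s: 13.95
position: [0.4364, -0.0063, 0.0931]
tcp_rot: [[-0.003, 1.0, 0.0], [1.0, 0.003, -0.0], [-0.0, 0.0, -1.0]]
force: [0.7, -0.0, -0.8]
opening: 0.268
grasp_force: 30.0
```

Emit:
{"method": "step_arm", "body": {"targets": [[0, 0, 0, 0, 0], [0, 0, 0, 0, 0], [0, 0, 0, 0, 0], [0.2, 0, 0, 0, 0], [0.2, 0, 0, 0.1, 0], [0.2, 0, 0, 0.28, 0], [0.2, 0, 0, 0.28, 0], [0.2, -0.1, -0.2, 0.28, 0], [1, -0.19, -0.4, 0.28, 0], [1, -0.19, -0.6, 0.28, 0], [1, -0.19, -0.6, 0.28, 0], [1, -0.19, -0.6, 0.28, 0]]}}

```text
time_s: 15.15
position: [0.3889, -0.158, 0.1628]
tcp_rot: [[0.001, 1.0, 0.0], [1.0, -0.001, -0.0], [-0.0, 0.0, -1.0]]
force: [0.2, -0.6, -0.0]
opening: 0.874
grasp_force: 0.0
```

```bash
python3 sc.py a1
```

Emit:
{"method": "step_arm", "body": {"targets": [[1, 0, -0.2, 0, 0], [1, 0, -0.4, 0, 0], [1, 0, -0.647, 0, 0], [1, 0, -0.647, -0.1, 0], [1, 0, -0.647, -0.2, 0], [1, 0, -0.647, -0.2, 0], [1, 0, -0.647, -0.2, 0], [1, 0, -0.647, -0.2, 0], [1, 0, -0.647, -0.2, 0]]}}

```text
time_s: 16.1
position: [0.3896, -0.3177, 0.1142]
tcp_rot: [[-0.004, 1.0, 0.001], [1.0, 0.004, -0.002], [-0.002, 0.001, -1.0]]
force: [0.3, 0.3, -0.1]
opening: 0.999
grasp_force: 0.0
```

View pics/a1.png

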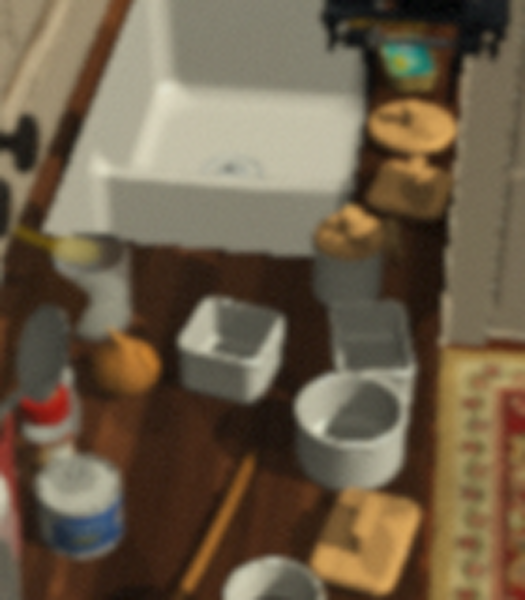

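The small lid sits flat on its pot at (348,235). Next is the large round lid.

Emit:
{"method": "step_arm", "body": {"targets": [[1, 0, 0, -0.15, 0], [1, 0, 0, -0.27, 0], [1, 0, 0, -0.329, 0], [1, 0, 0, -0.329, 0], [1, 0, 0, -0.329, 0], [-1, 0, 0, -0.329, 0], [-1, 0, 0, -0.329, 0], [-1, 0, 0, -0.329, 0], [-1, 0, 0, -0.329, 0], [-1, 0, 0, -0.329, 0], [-1, 0, 0, -0.329, 0], [-1, 0, 0, -0.329, 0], [-1, 0, 0, -0.329, 0], [-1, 0, 0, -0.329, 0], [-1, 0, 0, -0.329, 0]]}}

```text
time_s: 17.6
position: [0.3889, -0.3181, 0.0307]
tcp_rot: [[-0.003, 1.0, 0.0], [1.0, 0.003, -0.0], [-0.0, 0.0, -1.0]]
force: [0.4, 0.2, 0.7]
opening: 0.266
grasp_force: 30.0
```

Emit:
{"method": "step_arm", "body": {"targets": [[-1, 0, 0, 0.15, 0], [-1, 0, 0, 0.35, 0], [-1, 0, 0, 0.55, 0], [-1, 0, 0, 0.68, 0], [-1, 0, 0.2, 0.68, 0], [-1, 0, 0.4, 0.68, 0], [-1, 0, 0.6, 0.68, 0], [-1, 0, 0.8, 0.68, 0], [-1, 0, 1, 0.68, 0], [-1, 0, 1, 0.68, 0]]}}

```text
time_s: 18.6
position: [0.3855, -0.0616, 0.2003]
tcp_rot: [[-0.011, 1.0, -0.005], [1.0, 0.011, 0.004], [0.004, -0.005, -1.0]]
force: [-0.7, 0.6, -1.6]
opening: 0.267
grasp_force: 30.0
```

Emit:
{"method": "step_arm", "body": {"targets": [[-1, 0.03, 0.2, 0, 0], [-1, 0.06, 0.4, 0, 0], [-1, 0.08, 0.6, 0, 0], [-1, 0.08, 0.8, 0, 0], [-1, 0.08, 0.8, 0, 0], [-1, 0.08, 0.8, 0, 0]]}}

```text
time_s: 19.2
position: [0.4085, 0.1327, 0.2006]
tcp_rot: [[-0.007, 1.0, -0.0], [1.0, 0.007, -0.001], [-0.001, -0.0, -1.0]]
force: [-0.0, -0.2, -1.6]
opening: 0.268
grasp_force: 30.0
```

Emit:
{"method": "step_arm", "body": {"targets": [[-1, 0, 0.2, 0, 0], [-1, 0, 0.4, 0, 0], [-1, 0, 0.458, 0, 0], [-1, 0, 0.458, -0.15, 0], [-1, 0, 0.458, -0.3, 0], [-1, 0, 0.458, -0.38, 0], [-1, 0, 0.458, -0.38, 0], [-1, 0, 0.458, -0.38, 0], [-1, 0, 0.458, -0.38, 0], [-1, 0, 0.458, -0.38, 0]]}}

```text
time_s: 20.2
position: [0.4101, 0.2463, 0.1071]
tcp_rot: [[-0.002, 1.0, 0.003], [1.0, 0.002, 0.001], [0.001, 0.003, -1.0]]
force: [-1.0, 0.5, -1.6]
opening: 0.265
grasp_force: 30.0
```

Emit:
{"method": "step_arm", "body": {"targets": [[-1, -0.003, 0, -0.03, 0], [-1, -0.003, 0, -0.06, 0], [-1, -0.003, 0, -0.08, 0], [-1, -0.003, 0, -0.08, 0], [-1, -0.003, 0, -0.08, 0], [-1, -0.003, 0, -0.08, 0]]}}

```text
time_s: 20.8
position: [0.408, 0.2465, 0.0857]
tcp_rot: [[-0.003, 1.0, -0.0], [1.0, 0.003, -0.0], [-0.0, -0.0, -1.0]]
force: [0.1, 0.8, -0.6]
opening: 0.264
grasp_force: 30.0
```

Emit:
{"method": "step_arm", "body": {"targets": [[0, 0, 0, 0, 0], [0, 0, 0, 0, 0], [0, 0, 0, 0, 0], [0.2, 0, 0, 0, 0], [0.2, 0, 0, 0.1, 0], [0.2, 0, 0, 0.3, 0], [0.2, 0, 0, 0.35, 0], [1, 0, -0.2, 0.35, -0.02], [1, 0, -0.4, 0.35, -0.04], [1, 0, -0.6, 0.35, -0.069], [1, 0, -0.8, 0.35, -0.069], [1, 0, -1, 0.35, -0.069], [1, 0, -1, 0.35, -0.069]]}}

```text
time_s: 22.1
position: [0.4097, -0.0095, 0.1737]
tcp_rot: [[0.222, 0.975, 0.003], [0.975, -0.222, -0.002], [-0.002, 0.003, -1.0]]
force: [0.6, 0.3, 0.1]
opening: 0.981
grasp_force: 0.0
```

Emit:
{"method": "step_arm", "body": {"targets": [[1, -0.05, -0.2, 0, 0], [1, -0.08, -0.4, 0, 0], [1, -0.112, -0.6, 0, 0], [1, -0.112, -0.74, 0, 0], [1, -0.112, -0.74, -0.12, 0], [1, -0.112, -0.74, -0.24, 0], [1, -0.112, -0.74, -0.24, 0], [1, -0.112, -0.74, -0.24, 0], [1, -0.112, -0.74, -0.24, 0], [1, -0.112, -0.74, -0.24, 0]]}}

```text
time_s: 23.1
position: [0.381, -0.1886, 0.1145]
tcp_rot: [[0.211, 0.977, 0.002], [0.977, -0.211, -0.002], [-0.001, 0.003, -1.0]]
force: [0.2, -0.6, 0.1]
opening: 0.997
grasp_force: 0.0
```

Emit:
{"method": "step_arm", "body": {"targets": [[1, 0, 0, -0.15, 0], [1, 0, 0, -0.27, 0], [1, 0, 0, -0.33, 0], [1, 0, 0, -0.33, 0], [1, 0, 0, -0.33, 0], [-1, 0, 0, -0.33, 0], [-1, 0, 0, -0.33, 0], [-1, 0, 0, -0.33, 0], [-1, 0, 0, -0.33, 0], [-1, 0, 0, -0.33, 0], [-1, 0, 0, -0.33, 0], [-1, 0, 0, -0.33, 0], [-1, 0, 0, -0.33, 0], [-1, 0, 0, -0.33, 0], [-1, 0, 0, -0.33, 0], [-1, 0, 0, -0.33, 0]]}}

```text
time_s: 24.7
position: [0.3801, -0.1886, 0.0307]
tcp_rot: [[0.212, 0.977, -0.0], [0.977, -0.212, 0.0], [0.0, -0.0, -1.0]]
force: [0.0, -0.5, -1.2]
opening: 0.178
grasp_force: 30.0
```

Emit:
{"method": "step_arm", "body": {"targets": [[-1, 0, 0, 0.15, 0], [-1, 0, 0, 0.35, 0], [-1, 0, 0, 0.55, 0], [-1, 0, 0, 0.68, 0], [-1, 0.1, 0.2, 0.68, 0], [-1, 0.25, 0.4, 0.68, 0], [-1, 0.4, 0.55, 0.68, 0], [-1, 0.55, 0.7, 0.68, 0], [-1, 0.632, 0.8, 0.68, 0], [-1, 0.632, 0.8, 0.68, 0], [-1, 0.632, 0.8, 0.68, 0]]}}

```text
time_s: 25.8
position: [0.538, 0.0128, 0.2002]
tcp_rot: [[0.209, 0.978, -0.001], [0.978, -0.209, -0.0], [-0.0, -0.001, -1.0]]
force: [-0.5, 0.5, -0.9]
opening: 0.182
grasp_force: 30.0
```

Emit:
{"method": "step_arm", "body": {"targets": [[-1, 0, 0.2, 0, -0.004], [-1, 0, 0.4, 0, -0.004], [-1, 0, 0.518, 0, -0.004], [-1, 0, 0.518, -0.15, -0.004], [-1, 0, 0.518, -0.3, -0.004], [-1, 0, 0.518, -0.4, -0.004], [-1, 0, 0.518, -0.4, -0.004], [-1, 0, 0.518, -0.4, -0.004], [-1, 0, 0.518, -0.4, -0.004], [-1, 0, 0.518, -0.4, -0.004]]}}

```text
time_s: 26.8
position: [0.5392, 0.1405, 0.1025]
tcp_rot: [[0.225, 0.974, 0.003], [0.974, -0.225, 0.0], [0.001, 0.003, -1.0]]
force: [0.5, -0.6, -1.3]
opening: 0.179
grasp_force: 30.0
```

Emit:
{"method": "step_arm", "body": {"targets": [[-1, 0, 0, -0.03, 0], [-1, 0, 0, -0.06, 0], [-1, 0, 0, -0.083, 0], [-1, 0, 0, -0.083, 0], [-1, 0, 0, -0.083, 0], [-1, 0, 0, -0.083, 0]]}}

```text
time_s: 27.4
position: [0.538, 0.141, 0.0799]
tcp_rot: [[0.225, 0.974, -0.0], [0.974, -0.225, -0.0], [-0.0, -0.0, -1.0]]
force: [-0.1, -0.3, -1.3]
opening: 0.178
grasp_force: 30.0
```

Emit:
{"method": "step_arm", "body": {"targets": [[0, 0, 0, 0, 0], [0, 0, 0, 0, 0], [0, 0, 0, 0, 0], [0.2, 0, 0, 0, 0], [0.2, 0, 0, 0.1, 0], [0.2, 0, 0, 0.3, 0], [0.2, 0, 0, 0.4, 0], [1, -0.1, 0.15, 0.4, 0.01], [1, -0.2, 0.3, 0.4, 0.01], [1, -0.35, 0.45, 0.4, 0.01], [1, -0.5, 0.6, 0.4, 0.01], [1, -0.617, 0.75, 0.4, 0.01], [1, -0.617, 0.891, 0.4, 0.01], [1, -0.617, 0.891, 0.3, 0.01], [1, -0.617, 0.891, 0.15, 0.01], [1, -0.617, 0.891, 0.15, 0.01], [1, -0.617, 0.891, 0.15, 0.01], [1, -0.617, 0.891, 0.15, 0.01], [1, -0.617, 0.891, 0.15, 0.01]]}}

```text
time_s: 29.3
position: [0.385, 0.3641, 0.1192]
tcp_rot: [[0.194, 0.981, 0.003], [0.981, -0.194, 0.002], [0.002, 0.002, -1.0]]
force: [0.3, 0.3, -0.6]
opening: 0.998
grasp_force: 0.0
```

```bash
python3 sc.py a2
```

```text
(no output)
```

View pics/a2.png

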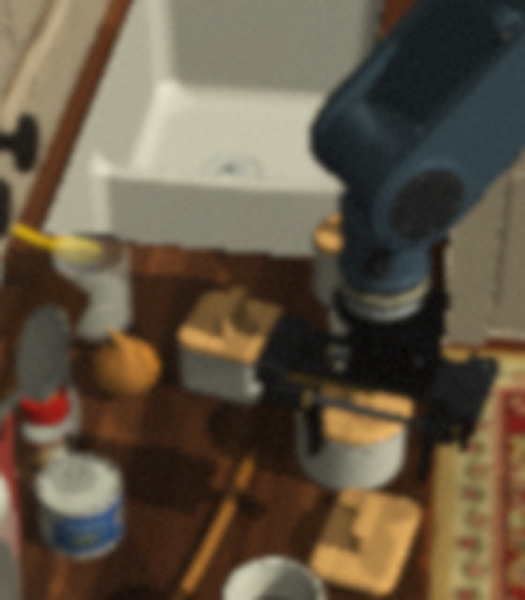

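The square and large lids are seated: (235,325) and (365,415). The oblong lid at (365,540) is still to do.

Emit:
{"method": "step_arm", "body": {"targets": [[1, 0, 0, -0.15, 0], [1, 0, 0, -0.27, 0], [1, 0, 0, -0.345, 0], [1, 0, 0, -0.345, 0], [1, 0, 0, -0.345, 0], [-1, 0, 0, -0.345, 0], [-1, 0, 0, -0.345, 0], [-1, 0, 0, -0.345, 0], [-1, 0, 0, -0.345, 0], [-1, 0, 0, -0.345, 0], [-1, 0, 0, -0.345, 0], [-1, 0, 0, -0.345, 0], [-1, 0, 0, -0.345, 0], [-1, 0, 0, -0.345, 0], [-1, 0, 0, -0.345, 0], [-1, 0, 0, -0.345, 0]]}}

```text
time_s: 30.95
position: [0.3839, 0.3637, 0.0313]
tcp_rot: [[0.194, 0.981, 0.0], [0.981, -0.194, 0.0], [0.0, 0.0, -1.0]]
force: [0.5, 0.0, 0.4]
opening: 0.183
grasp_force: 30.0
```

Emit:
{"method": "step_arm", "body": {"targets": [[-1, 0, 0, 0.15, 0], [-1, 0, 0, 0.35, 0], [-1, 0, 0, 0.55, 0], [-1, 0, 0, 0.68, 0], [-1, 0, -0.2, 0.68, 0.04], [-1, 0, -0.4, 0.68, 0.08], [-1, 0, -0.6, 0.68, 0.12], [-1, 0.065, -0.8, 0.68, 0.12], [-1, 0.065, -0.96, 0.68, 0.12], [-1, 0.065, -0.96, 0.5, 0.12], [-1, 0.065, -0.96, 0.35, 0.12], [-1, 0.065, -0.96, 0.25, 0.12], [-1, 0.065, -0.96, 0.25, 0.12], [-1, 0.065, -0.96, 0.25, 0.12], [-1, 0.065, -0.96, 0.25, 0.12]]}}

```text
time_s: 32.45
position: [0.401, 0.1239, 0.0949]
tcp_rot: [[-0.181, 0.983, 0.002], [0.983, 0.181, 0.0], [-0.0, 0.002, -1.0]]
force: [0.1, -0.8, 0.2]
opening: 0.181
grasp_force: 30.0
```

Emit:
{"method": "step_arm", "body": {"targets": [[-1, 0, 0, -0.03, 0], [-1, 0, 0, -0.06, 0], [-1, 0, 0, -0.086, 0], [-1, 0, 0, -0.086, 0], [-1, 0, 0, -0.086, 0], [-1, 0, 0, -0.086, 0]]}}

```text
time_s: 33.05
position: [0.4002, 0.1237, 0.0723]
tcp_rot: [[-0.181, 0.984, 0.0], [0.984, 0.181, 0.0], [0.0, 0.0, -1.0]]
force: [-0.0, -0.8, -0.2]
opening: 0.182
grasp_force: 30.0
```

Emit:
{"method": "step_arm", "body": {"targets": [[0, 0, 0, 0, 0], [0, 0, 0, 0, 0], [0, 0, 0, 0, 0], [0.2, 0, 0, 0, 0], [0.2, 0, 0, 0.1, 0], [0.2, 0, 0, 0.3, 0], [0.2, 0, 0, 0.5, 0], [0.2, 0, 0, 0.7, 0], [0.2, 0.1, -0.1, 0.9, 0], [0.2, 0.2, -0.2, 1, 0], [0.2, 0.2, -0.2, 1, 0], [0.2, 0.2, -0.2, 1, 0], [0.2, 0.2, -0.2, 1, 0]]}}

```text
time_s: 34.35
position: [0.4482, 0.0741, 0.3209]
tcp_rot: [[-0.181, 0.984, -0.004], [0.984, 0.181, 0.001], [0.001, -0.004, -1.0]]
force: [-0.3, -0.1, 0.2]
opening: 0.602
grasp_force: 0.0
```

```bash
python3 - <<'E'
from rig import *
import cv2
c=capture("wrist")["color"][:240,:,::-1]; cv2.imwrite("pics/end.png",cv2.resize(c,(800,375)))
E
```

View pics/end.png

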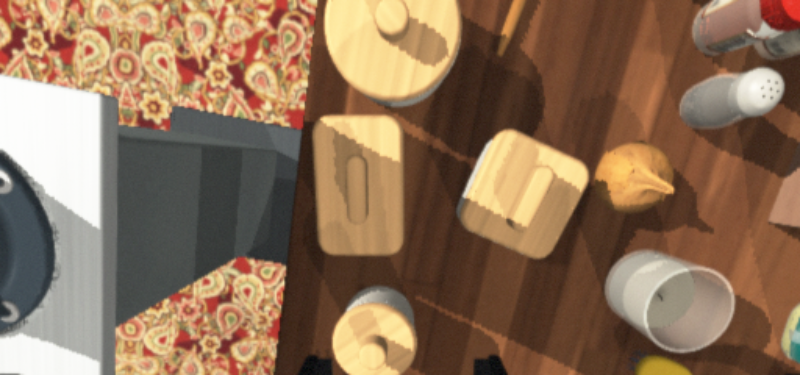

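All four lids lie centred and flat on their pots: large (392,40), oblong (360,185), square (525,195) and small (374,340). The candle at (670,300) has not moved, so I'm handing in.

```bash
python3 -c "
from rig import *
print(hand_in())"
```

```text
the job is handed in; nothing more can be done
None
```

All four lids are back on their own pots, and the job was handed in at about 34 s; the last pictures show each lid centred and lying flat, and no move went near the mug or the candle.

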